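# Third hand for a pigeonhole divider

## Task

Take the tall divider board out of the rack and stand it in the empty beaded channel of the pigeonhole unit, upright and right down on the shelf, its rear edge flat against the back panel. Then be the third hand for a colleague who will screw it on from behind: press it against the back panel with a steady push of about 12 N (anything from 6 to 18 N will do, and never a hard shove), and finish while still holding it pressed like that. Leave the two low boards, the screwdriver and the screw tray where they are.

Things in the scene. Friction and masses are not known exactly. Their poses are not given: they have to be found in the camera images.
- divider: the loose tall divider: a plain plywood board 140 mm deep (its x), 12 mm thick (its y), 110 mm high (its z), 0.09 to 0.18 kg, standing on edge in one of the rack's three slots, its underside 15 mm above the bench; origin: centre of its underside. The same either way round.
- low_a: a low board, 140 x 12 x 55 mm high, standing in another slot of the rack; not needed. Origin: centre of its underside, axes as the divider's.
- low_b: a second low board like the first, in the remaining slot; not needed.
- rack: wooden board rack fixed to the bench: base 170 (x) x 160 (y) x 15 mm thick, three slots along its x, 50 mm apart in y, each between four 8 mm dowels that rise 42 mm above the base and leave 16 mm for a board. Origin: centre of its underside on the bench.
- unit: the pigeonhole unit being assembled, fixed to the bench, open above and at its front (-x): plywood shelf board 160 (x) x 360 (y) x 12 mm thick, lacquered (wood slides on it with friction about 0.3), a 12 mm end panel at either end, 122 mm high in all. Two divider places, 60 mm either side of its middle in y; one already has its divider. Origin: centre of the shelf board's underside.
- back_panel: the unit's back panel, 9 mm thick, 372 mm wide, 122 mm high, closing the far (+x) side of the unit; rigid and fixed. Its origin and axes are the unit's; its inner face lies 80 mm from there along +x.
- channel: the empty divider place: two half-round beads along x on the shelf, 6 mm high, 136 mm long, 15 mm apart at the shelf, 27 mm at their tops. Origin: midway between, on the shelf's upper face (12 mm above the bench), at the back panel's inner face. x points into the panel (press that way), z up. Seated against the panel, the divider's origin is 70 mm from here along -x. Two screw holes behind.
- fitted: the divider already screwed into the other place, the same size as the loose one, fixed; origin and axes as those of the channel (shelf's upper face, at the back panel).
- screwdriver: a screwdriver, 160 mm long, lying on the bench beyond the unit; leave it.
- screw_tray: a black tray of screws, 75 x 110 x 30 mm, on the bench beyond the unit; leave it.

How it is judged:
On the way, in this order (a step that is already met when the one before it is completed fails the run):
1. the divider is lifted clear of the rack (contact force between divider and rack below 0.05 N and height (world z) of divider above 0.05 m), for 0.1 s.
2. the divider stands between the beads, down on the shelf (z of divider in the frame of channel below 0.004 m and y of divider in the frame of channel between -0.005 and 0.005 m and x of divider in the frame of channel between -0.12 and -0.06 m), for 0.1 s.
At the end, for the whole second after the job is handed in: The fingers still hold the divider, which stands between the beads (within 5 mm of the channel's middle), down on the shelf (within 4 mm), upright and square to the back panel (within 0.05 rad), at rest, and presses on the back panel with 6 to 18 N throughout the last second (contact force between divider and back_panel between 6 and 18 N and contact force between the fingers and divider above 2 N and z of divider in the frame of channel between -0.003 and 0.004 m and y of divider in the frame of channel between -0.005 and 0.005 m and x of divider in the frame of channel between -0.074 and -0.066 m and angle between the x axis of divider and the x axis of channel, either way round below 0.05 rad and angle between divider's own z axis and vertical below 0.05 rad and linear speed of divider below 0.01 m/s); the arm keeps its last pose, push and grip.
It fails at once if the back panel is pushed with more than 40 N (contact force between anything else and back_panel above 40 N).
It fails at once if a low board is moved more than 25 mm (distance of any of low_a, low_b from where it was at the start of the episode above 0.025 m).
It fails at once if the screwdriver or the screw tray is moved more than 25 mm (distance of any of screwdriver, screw_tray from where it was at the start of the episode above 0.025 m).
It also fails if it takes over 51 s, if anything falls off the work surface, if the arm or the gripper's body presses on something with over 40 N, if the wrist force passes 120 N, or if a joint passes its speed limit or range.

## Robot

A 6-joint arm with a two-finger parallel gripper is mounted at the origin on the work surface. World frame = base frame: x ahead of the robot, y to its left, z up, the work surface at z = 0. Lengths are in m, angles in rad, forces in N, time in s.
With the tool pointing down it reaches from about 0.275 to 0.775 m from the base axis. Payload 14.6 kg.
Tool frame: the origin (TCP) lies on the mounting face of the last link; the fingertips stand 173 mm ahead of it and the grasp point (between the pads) lies env.hold_point_z ahead of it (env.hold_point_z is the distance from the TCP to the grasp point, in m); z points along the fingers, y is the line along which they close (so a half turn about z gives the same grasp; the last joint's range is limited). The gripper opens to 85 mm and grips with 20 to 120 N. Pads are 22 mm wide; open, the fingers measure 114 mm over their backs; the gripper's body (76 mm by 85 mm) begins 54 mm behind the grasp point. The pads swing forward as they close: fully open they stand 13 mm farther back than shut.
Start: joints at [-1.395, 0.263, -0.048, 1.259, 0, 1.415], TCP at [0.171, -0.497, 0.405] pointing down, gripper open.
Joint ranges: [-2.65, 2.65], [-0.89, 1.7], [-1.18, 1.37], [-2.13, 2.11], [-1.35, 1.29], [-3.14, 3.14]. Speed limits (rad/s): [1.89, 1.89, 2.57, 2.79, 3.14, 3.14].

## Interface

Orientations are given as a rotation vector (axis times angle).
In Python, from station import env, grab_frame, hand_in gives the robot as it stands.
- The arm moves only by the tool send_rows, never from a script. Its argument "motion" is a list of rows, each an object with "dp": the shift along the tool's x, y, z each as a share of 0.3 m, from -1 to 1, a list of three; "twist": the turn, a rotation vector about the tool's x, y, z each as a share of pi rad, from -1 to 1, a list of three; "grip": the closure, from -1 (fully open) to 1 (shut). In form: [{"dp": [tx, ty, tz], "twist": [wx, wy, wz], "grip": grip}, ...]. A call has 1 to 8 rows; each row shifts and turns the commanded pose from where the row before left it, along the tool's axes as they then stand; what a row does not reach is not made up. A row lasts 1/10 s, in which the tool goes at most 50 mm and 8.59 degrees, less where a joint would pass 70% of its speed; a pose out of reach is approached as far as the arm can. A call with a number of a shift or a turn outside -1 to 1 is refused whole. A call with a gripper value outside its range is refused whole. The fingers move at their own pace and stop on an object; the grip force is fixed at half the most. Time passes only in rows, so rows that do not move let the fingers close. It gives the time, the measured TCP pose, the force, the opening and the grip force at its end, in the units of the state.
- env.get_obs(): the state, without advancing time (a new reading comes with each control period).
- grab_frame(name): name is "side" or "top" or "wrist"; returns a dict with "pixels" (384x512x3 uint8, red, green, blue), "fovy" (degrees; the focal length in pixels is half the picture's height over the tangent of half this angle, whatever the lens; pixels are square), "cx", "cy" (the principal point, pixels), "k1" (the pictures are not rectified: a ray, as slopes to the right and down, at radius r is drawn at 1 + k1 r^2 times it, then the intrinsics apply), "extrinsics" (4x4, takes a point from camera to world coordinates); the wrist camera has in their place "T_tool_cam" (4x4, takes a point from camera to tool coordinates, whose origin is the TCP and whose axes are the flange's). Camera axes: x right, y up, looking along -z (the intrinsics and any distortion apply to the point x, -y, -z); pixel columns grow to the right and rows downward; lengths in m; the calibration is good to about 2 mm. A picture is of the moment at which its call begins: read the wrist's pose just before it. There is no depth.
- hand_in(): hands the job in; it is judged then, once.
The state is a dict: "clock": time; "qpos": joint angles; "qvel": joint speeds; "tau": joint torques, N m; "eef_pos": TCP position; "tcp_rot": TCP orientation; "contact_force": force on the tool from outside, world axes, zero at the start; "torque": the same for the moment, N m; "gripper_width": opening from 0.0 (shut) to 1.0 (fully open); "grasp_force": force on a finger pad.
Only numpy, scipy, OpenCV 4.12 (cv2) and the standard library are available. Lean on these libraries where they do the work, as an engineer would, in place of code of your own. Each camera call takes 0.05 s, during which the arm holds its last target. There are 200 camera calls.

## Working session

There is one attempt and no reset: what is moved stays moved. The work goes in short steps, Python scripts to look and compute and a tool call to move; the robot and the scene stay as the last step left them, time stands still between calls to the robot, and variables do not carry over. Pictures are saved under pics/ and viewed, at most 10 in all, crops included, and the job is handed in when it is done.

Besides the shell and the picture viewer there is one more tool, called after "Emit:" as name(argument=value, ...) on one line, values as JSON. send_rows: Moves the arm, as the interface text tells. Its arguments: {"type":"object","properties":{"motion":{"type":"array","items":{"type":"object","properties":{"dp":{"type":"array","items":{"type":"number"}},"twist":{"type":"array","items":{"type":"number"}},"grip":{"type":"number"}}}}},"required":["motion"]}

```bash
mkdir -p pics; ls
cat > h.py <<'E'
import numpy as np, cv2
from station import env, grab_frame
from scipy.spatial.transform import Rotation as R
def K(f):
    h,w=f["pixels"].shape[:2]; fl=h/2/np.tan(np.radians(f["fovy"])/2)
    return np.array([[fl,0,f["cx"]],[0,fl,f["cy"]],[0,0,1.]]), np.array([f["k1"],0,0,0,0.])
def ext(f,o=None):
    if "extrinsics" in f: return np.array(f["extrinsics"])
    T=np.eye(4);T[:3,:3]=R.from_rotvec(o["tcp_rot"]).as_matrix();T[:3,3]=o["eef_pos"]
    return T@np.array(f["T_tool_cam"])
def und(uv,f):
    k,_=K(f); uv=np.asarray(uv,float).reshape(-1,2)
    d=(uv-k[:2,2])/k[0,0]; s=d.copy()
    for _ in range(30): s=d/(1+f["k1"]*(s**2).sum(1,keepdims=True))
    return s
def rays(uv,f,o=None):
    s=und(uv,f); T=ext(f,o)
    return T[:3,3], np.c_[s[:,0],-s[:,1],-np.ones(len(s))]@T[:3,:3].T
def plane(uv,f,z,o=None):
    c,d=rays(uv,f,o); return c+d*((z-c[2])/d[:,2])[:,None]
def proj(P,f,o=None):
    T=np.linalg.inv(ext(f,o)); p=np.atleast_2d(P)@T[:3,:3].T+T[:3,3]
    s=np.c_[p[:,0],-p[:,1]]/-p[:,2:]; r=(s**2).sum(1,keepdims=True); k,_=K(f)
    return s*(1+f["k1"]*r)*k[0,0]+k[:2,2]
def grab(name,fn=None):
    o=env.get_obs(); f=grab_frame(name)
    if fn: cv2.imwrite("pics/"+fn,f["pixels"][:,:,::-1]); np.savez("pics/"+fn+".npz",f=f,o=o)
    return f,o
def load(fn):
    z=np.load("pics/"+fn+".npz",allow_pickle=True); return z["f"].item(),z["o"].item()
E
python3 - <<'E'
from h import *
f,o=grab("top","top1.png"); print(env.hold_point_z,{k:v for k,v in f.items() if k!="pixels"}); print(o)
f,o=grab("side","side1.png"); print({k:v for k,v in f.items() if k!="pixels"})
E
```

```text
pics
0.1547 {'fovy': 45.85894838893111, 'cx': 249.6642917672285, 'cy': 197.75295810945406, 'k1': -0.10567594261736642, 'extrinsics': array([[-0.02683302,  0.99684332, -0.0747221 ,  0.5167183 ],
       [-0.9992151 , -0.02892559, -0.0270646 ,  0.04431401],
       [-0.02914054,  0.07393723,  0.99683706,  1.0527345 ],
       [ 0.        ,  0.        ,  0.        ,  1.        ]])}
{'clock': 0.0, 'qpos': array([-1.39528659e+00,  2.63545969e-01, -4.89443043e-02,  1.25942002e+00,
        1.91524178e-05,  1.41548292e+00]), 'qvel': array([ 0.00247333,  0.00055031, -0.00157739,  0.00085985, -0.00038162,
        0.00140172]), 'tau': array([-3.92461443e-03, -6.37613440e+01,  3.84567082e+01,  1.34922587e-02,
       -2.90948874e-04, -1.36388095e-06]), 'eef_pos': array([ 0.17050517, -0.49644138,  0.40421035]), 'tcp_rot': array([-3.09761313e+00, -5.17105828e-01, -1.24089956e-05]), 'contact_force': array([-0.24412945,  0.71421283,  0.44892897]), 'torque': array([-0.02577566, -0.04936657,  0.03680463]), 'grasp_force': 0.0, 'gripper_width': 1.0044834921461878}
{'fovy': 45.76859240383685, 'cx': 257.3338277066415, 'cy': 194.816125092804, 'k1': -0.13803240905332123, 'extrinsics': array([[-0.70101797,  0.53259619, -0.47425215,  0.07196576],
       [-0.71306943, -0.51389484,  0.47691098,  0.61435195],
       [ 0.01028524,  0.67249787,  0.74002758,  0.90795029],
       [ 0.        ,  0.        ,  0.        ,  1.        ]])}
```

View pics/top1.png

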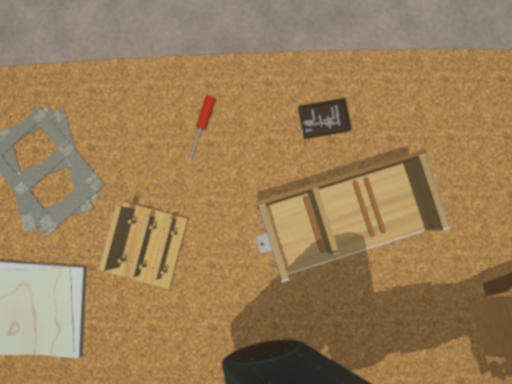

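View pics/side1.png

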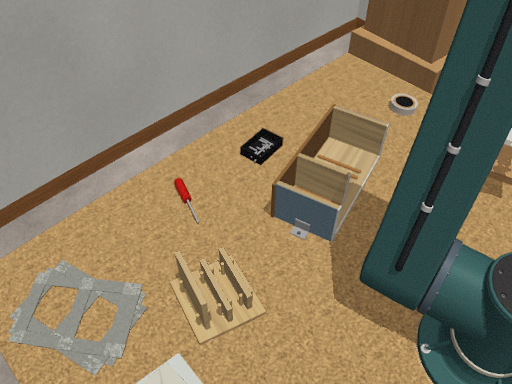

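The top view shows the rack at about (145,245) with three boards. The unit is at about (350,215): fitted divider near (325,218), empty beaded pair near (369,207). I'll enlarge both.

Run:
```python
from h import *
t=cv2.imread("pics/top1.png"); s=cv2.imread("pics/side1.png")
a=cv2.resize(t[195:295,95:195],(400,400),interpolation=cv2.INTER_CUBIC)
b=cv2.resize(s[240:340,165:270],(400,400),interpolation=cv2.INTER_CUBIC)
c=cv2.resize(t[145:285,250:455],(0,0),fx=2,fy=200/140,interpolation=cv2.INTER_CUBIC)
c=cv2.resize(t[150:285,250:450],(296,200),interpolation=cv2.INTER_CUBIC)
d=np.zeros((600,800,3),np.uint8); d[:400,:400]=a; d[:400,400:]=b; d[400:,:296]=c
cv2.imwrite("pics/c1.png",d)
cv2.imwrite("pics/c2.png",cv2.resize(t[145:285,250:455],(800,546),interpolation=cv2.INTER_CUBIC))
```

```text
(no output)
```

View pics/c1.png

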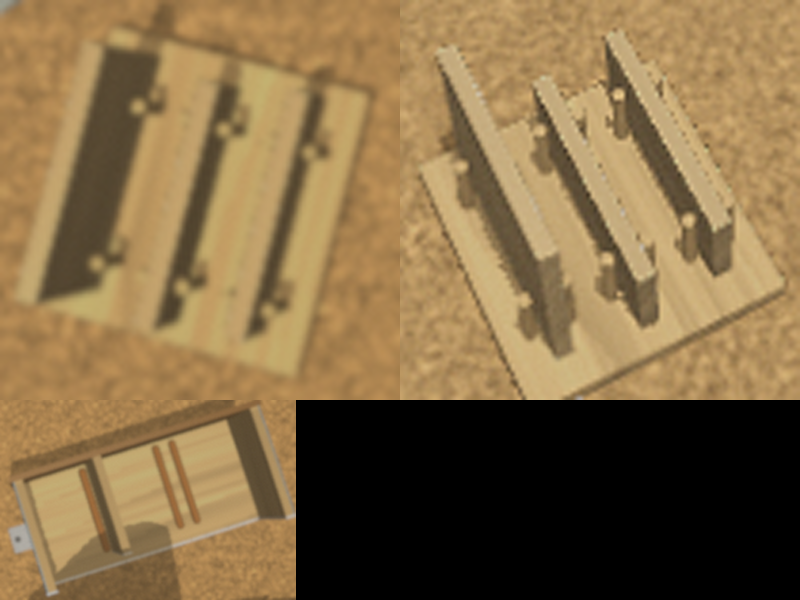

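View pics/c2.png

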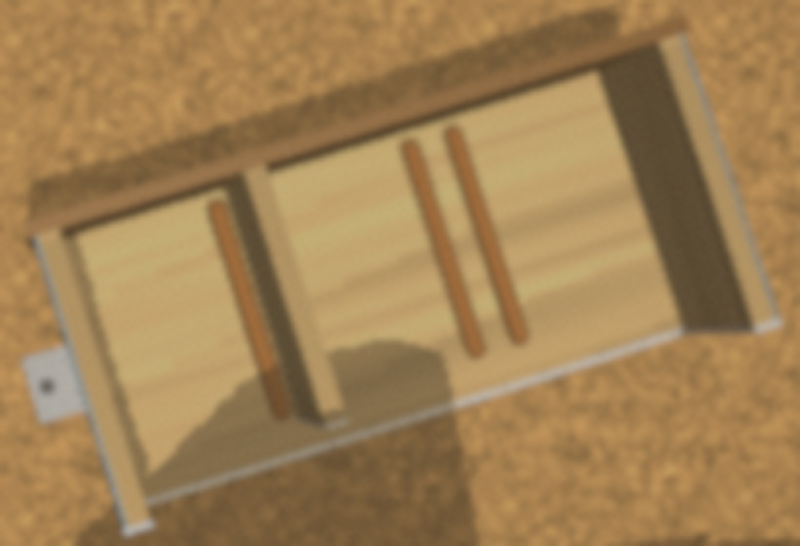

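In these crops the tall board is the leftmost in both views, with its top edge from about (119,206) to (102,270) in the top picture. The bead pair runs from about (355,181)/(366,178) to (372,236)/(383,233).

Run:
```python
from h import *
f,_=load("top1.png"); s,_=load("side1.png")
A=lambda L:np.array(L,float)/4+[95,195]-.375
C=lambda L:(np.array(L,float)+.5)/3.902+[250,145]-.5
def seg(n,P):
    d=P[0]-P[1]; print(n,P.round(4).tolist(),"mid",P.mean(0).round(4),"len",np.hypot(*d[:2]).round(4),"ang",np.degrees(np.arctan2(d[1],d[0])).round(2))
seg("div",plane(A([[98,44],[28,299]]),f,.125))
seg("div side",plane([[176.8,251.8],[203.6,302.7]],s,.125))
seg("lowL",plane(A([[210,75],[141,325]]),f,.07)); seg("lowR",plane(A([[298,92],[232,335]]),f,.07))
P=plane(A([[115,28],[368,92],[298,376]]),f,.015); print("rack",P.round(4).tolist(), "centre",((P[0]+P[2])/2).round(4))
seg("b1",plane(C([[410,142],[477,355]]),f,.016)); seg("b2",plane(C([[453,128],[520,343]]),f,.016))
seg("endL",plane(C([[36,238],[125,530]]),f,.122)); seg("endR",plane(C([[683,38],[778,325]]),f,.122))
seg("back",plane(C([[68,232],[660,45]]),f,.122))
seg("fit",plane(C([[257,170],[333,420]]),f,.122))
```

```text
div [[0.5777, 0.342, 0.125], [0.4462, 0.3808, 0.125]] mid [0.5119 0.3614 0.125 ] len 0.1372 ang -16.43
div side [[0.5759, 0.3444, 0.125], [0.4453, 0.3812, 0.125]] mid [0.5106 0.3628 0.125 ] len 0.1356 ang -15.74
lowL [[0.5626, 0.2968, 0.07], [0.4269, 0.3373, 0.07]] mid [0.4947 0.317  0.07  ] len 0.1416 ang -16.61
lowR [[0.552, 0.2481, 0.07], [0.4207, 0.2868, 0.07]] mid [0.4864 0.2674 0.07  ] len 0.1368 ang -16.43
rack [[0.594, 0.3671, 0.015], [0.5529, 0.2188, 0.015], [0.3913, 0.2625, 0.015]] centre [0.4927 0.3148 0.015 ]
b1 [[0.6259, -0.1697, 0.016], [0.4999, -0.2037, 0.016]] mid [ 0.5629 -0.1867  0.016 ] len 0.1306 ang 15.1
b2 [[0.6335, -0.1956, 0.016], [0.5061, -0.2294, 0.016]] mid [ 0.5698 -0.2125  0.016 ] len 0.1318 ang 14.86
endL [[0.5697, 0.0511, 0.122], [0.416, 0.009, 0.122]] mid [0.4929 0.0301 0.122 ] len 0.1594 ang 15.32
endR [[0.6666, -0.2976, 0.122], [0.5121, -0.3405, 0.122]] mid [ 0.5893 -0.3191  0.122 ] len 0.1603 ang 15.51
back [[0.5724, 0.0342, 0.122], [0.6631, -0.2848, 0.122]] mid [ 0.6177 -0.1253  0.122 ] len 0.3317 ang 105.86
fit [[0.6023, -0.0663, 0.122], [0.47, -0.1013, 0.122]] mid [ 0.5362 -0.0838  0.122 ] len 0.1368 ang 14.84
```

Both views agree. The divider centre is about (0.511, 0.362) at yaw −16.2°, and the seated target is about (0.567, −0.200) at yaw 15.3°. Next I need a helper that converts world targets into rows.

```bash
cat > plan.py <<'E'
import sys
from h import *
def yawof(o):
    x=R.from_rotvec(o["tcp_rot"]).as_matrix()[:,0]; return np.degrees(np.arctan2(x[1],x[0]))
def plan(wps,grip,p=None,yaw=None,vmax=.045,wmax=8.0):
    o=env.get_obs(); p=np.array(o["eef_pos"]) if p is None else np.array(p); yaw=yawof(o) if yaw is None else yaw
    for t in wps:
        t=np.array(t,float); n=int(np.ceil(max(np.linalg.norm(t[:3]-p)/vmax,abs(t[3]-yaw)/wmax,1)))
        for i in range(n):
            d=(t[:3]-p)/(n-i); c,s=np.cos(np.radians(yaw)),np.sin(np.radians(yaw)); dw=(t[3]-yaw)/(n-i)
            a=np.array([c*d[0]+s*d[1], s*d[0]-c*d[1], -d[2]])/.3; a=a.round(4); w=round(-dw/180,4)
            print('{"dp":%s,"twist":[0,0,%g],"grip":%g},'%(a.tolist(),w,grip))
            a*=.3; p=p+[c*a[0]+s*a[1], s*a[0]-c*a[1], -a[2]]; yaw-=w*180
        print("--",p.round(4),round(yaw,2))
E
python3 -c "
from plan import *
plan([(.47,-.06,.40,90),(.511,.362,.33,163.9)],-1)"
```

```text
{"dp":[0.1181, -0.0876, 0.0012],"twist":[0,0,-0.0329],"grip":-1},
{"dp":[0.1265, -0.075, 0.0012],"twist":[0,0,-0.0329],"grip":-1},
{"dp":[0.1335, -0.0615, 0.0012],"twist":[0,0,-0.0329],"grip":-1},
{"dp":[0.1392, -0.0474, 0.0012],"twist":[0,0,-0.0329],"grip":-1},
{"dp":[0.1433, -0.0328, 0.0012],"twist":[0,0,-0.0329],"grip":-1},
{"dp":[0.146, -0.0179, 0.0012],"twist":[0,0,-0.0329],"grip":-1},
{"dp":[0.147, -0.0027, 0.0012],"twist":[0,0,-0.0329],"grip":-1},
{"dp":[0.1465, 0.0124, 0.0012],"twist":[0,0,-0.0329],"grip":-1},
{"dp":[0.1444, 0.0275, 0.0012],"twist":[0,0,-0.0329],"grip":-1},
{"dp":[0.1408, 0.0423, 0.0012],"twist":[0,0,-0.0329],"grip":-1},
{"dp":[0.1358, 0.0566, 0.0012],"twist":[0,0,-0.0328],"grip":-1},
{"dp":[0.1292, 0.0702, 0.0011],"twist":[0,0,-0.0329],"grip":-1},
-- [ 0.47 -0.06  0.4 ] 90.0
{"dp":[0.1407, 0.0137, 0.0233],"twist":[0,0,-0.0411],"grip":-1},
{"dp":[0.1377, 0.0317, 0.0233],"twist":[0,0,-0.0411],"grip":-1},
{"dp":[0.1325, 0.0491, 0.0233],"twist":[0,0,-0.041],"grip":-1},
{"dp":[0.1251, 0.0657, 0.0234],"twist":[0,0,-0.0411],"grip":-1},
{"dp":[0.1156, 0.0813, 0.0233],"twist":[0,0,-0.041],"grip":-1},
{"dp":[0.1042, 0.0955, 0.0234],"twist":[0,0,-0.0411],"grip":-1},
{"dp":[0.091, 0.1081, 0.0233],"twist":[0,0,-0.041],"grip":-1},
{"dp":[0.0764, 0.1189, 0.0234],"twist":[0,0,-0.0411],"grip":-1},
{"dp":[0.0605, 0.1278, 0.0233],"twist":[0,0,-0.041],"grip":-1},
{"dp":[0.0435, 0.1344, 0.0234],"twist":[0,0,-0.0411],"grip":-1},
-- [0.511 0.362 0.33 ] 163.91
```

Emit:
send_rows(motion=[{"dp": [0.118,-0.088,0],"twist": [0,0,-0.033],"grip": -1},{"dp": [0.126,-0.075,0],"twist": [0,0,-0.033],"grip": -1},{"dp": [0.134,-0.062,0],"twist": [0,0,-0.033],"grip": -1},{"dp": [0.139,-0.047,0],"twist": [0,0,-0.033],"grip": -1},{"dp": [0.143,-0.033,0],"twist": [0,0,-0.033],"grip": -1},{"dp": [0.146,-0.018,0],"twist": [0,0,-0.033],"grip": -1},{"dp": [0.147,-0.003,0],"twist": [0,0,-0.033],"grip": -1},{"dp": [0.146,0.012,0],"twist": [0,0,-0.033],"grip": -1}])

```text
clock: 0.9
eef_pos: [0.3699, -0.2036, 0.4046]
tcp_rot: [-2.624, -1.727, -0.0]
contact_force: [-0.1, -0.2, 0.1]
gripper_width: 0.997
grasp_force: 0.0
```

Emit:
send_rows(motion=[{"dp": [0.144,0.028,0],"twist": [0,0,-0.033],"grip": -1},{"dp": [0.141,0.042,0],"twist": [0,0,-0.033],"grip": -1},{"dp": [0.136,0.057,0],"twist": [0,0,-0.033],"grip": -1},{"dp": [0.129,0.07,0],"twist": [0,0,-0.033],"grip": -1},{"dp": [0.141,0.014,0],"twist": [0,0,-0.041],"grip": -1},{"dp": [0.138,0.032,0],"twist": [0,0,-0.041],"grip": -1},{"dp": [0.132,0.049,0],"twist": [0,0,-0.041],"grip": -1},{"dp": [0.125,0.066,0],"twist": [0,0,-0.041],"grip": -1}])

```text
clock: 1.7
eef_pos: [0.4847, 0.1111, 0.4045]
tcp_rot: [-1.569, -2.721, 0.0]
contact_force: [0.8, -0.3, -0.4]
gripper_width: 1.002
grasp_force: 0.0
```

```bash
python3 -c "
from plan import *
o=env.get_obs();print(o['eef_pos'],yawof(o),o['qpos'])
plan([(.511,.362,.36,163.8)],-1)"
```

```text
[0.48469039 0.11112774 0.40449417] 120.06074954205486 [ 6.13607250e-02  2.15741704e-01 -1.13960884e-01  1.24146105e+00
 -3.29453171e-05  1.10749798e+00]
{"dp":[0.1133, 0.0825, 0.0247],"twist":[0,0,-0.0405],"grip":-1},
{"dp":[0.1019, 0.0962, 0.0247],"twist":[0,0,-0.0405],"grip":-1},
{"dp":[0.0889, 0.1083, 0.0247],"twist":[0,0,-0.0405],"grip":-1},
{"dp":[0.0744, 0.1187, 0.0247],"twist":[0,0,-0.0405],"grip":-1},
{"dp":[0.0588, 0.1272, 0.0248],"twist":[0,0,-0.0405],"grip":-1},
{"dp":[0.0422, 0.1337, 0.0247],"twist":[0,0,-0.0405],"grip":-1},
-- [0.511 0.362 0.36 ] 163.8
```

Emit:
send_rows(motion=[{"dp": [0.113,0.082,0.025],"twist": [0,0,-0.0405],"grip": -1},{"dp": [0.102,0.096,0.025],"twist": [0,0,-0.0405],"grip": -1},{"dp": [0.089,0.108,0.025],"twist": [0,0,-0.0405],"grip": -1},{"dp": [0.074,0.119,0.025],"twist": [0,0,-0.0405],"grip": -1},{"dp": [0.059,0.127,0.025],"twist": [0,0,-0.0405],"grip": -1},{"dp": [0.042,0.134,0.025],"twist": [0,0,-0.0405],"grip": -1},{"dp": [0,0,0],"twist": [0,0,0],"grip": -1}])

```text
clock: 2.4
eef_pos: [0.5122, 0.3637, 0.3575]
tcp_rot: [-0.438, -3.109, 0.001]
contact_force: [-0.5, -0.4, -1.2]
gripper_width: 0.998
grasp_force: 0.0
```

```bash
python3 -c "
from plan import *
f,o=grab('wrist','w1.png'); print(o['eef_pos'],yawof(o),f['fovy'],f['k1'],f['T_tool_cam'])
for r in range(0,1): pass
c,s=np.cos(np.radians(-16.2)),np.sin(np.radians(-16.2))
P=[[.511+a*c-b*s,.362+a*s+b*c,.125] for a in(-.07,.07) for b in(-.006,.006)]
print(proj(np.array(P),f,o).round(1))"
```

```text
[0.51216311 0.36369962 0.35752118] 163.94302131580676 61.44735302086688 -0.014662617420467684 [[-6.48727341e-04  9.48215883e-01  3.17625911e-01  8.24998119e-02]
 [ 9.99999760e-01  5.37294149e-04  4.38428777e-04  4.89170428e-06]
 [ 2.45066586e-04  3.17626119e-01 -9.48216003e-01  3.02876782e-02]
 [ 0.00000000e+00  0.00000000e+00  0.00000000e+00  1.00000000e+00]]
[[239.6 104.4]
 [259.4 104.4]
 [241.6 298.9]
 [257.7 298.9]]
```

View pics/w1.png

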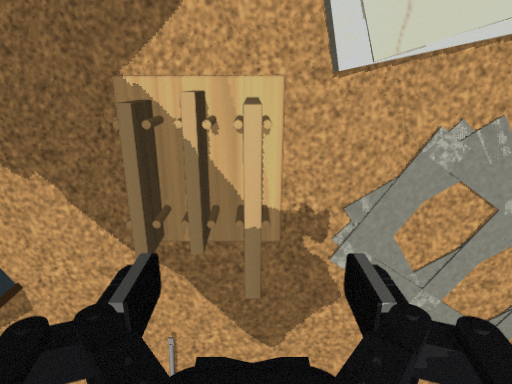

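The wrist view shows the tall board's top from (253,104) to (253,298), within about 2 mm of the prediction and already under the tool. I'll go down and grip.

Emit:
send_rows(motion=[{"dp": [0,0,0.12],"twist": [0,0,0],"grip": -1},{"dp": [0,0,0.12],"twist": [0,0,0],"grip": -1},{"dp": [0,0,0.12],"twist": [0,0,0],"grip": -1},{"dp": [0,0,0],"twist": [0,0,0],"grip": 1},{"dp": [0,0,0],"twist": [0,0,0],"grip": 1},{"dp": [0,0,0],"twist": [0,0,0],"grip": 1},{"dp": [0,0,0],"twist": [0,0,0],"grip": 1},{"dp": [0,0,0],"twist": [0,0,0],"grip": 1}])

```text
clock: 3.25
eef_pos: [0.5127, 0.36, 0.253]
tcp_rot: [0.451, 3.107, 0.002]
contact_force: [0.6, 4.5, 6.4]
gripper_width: 0.146
grasp_force: 14.7
```

Emit:
send_rows(motion=[{"dp": [0,0,0],"twist": [0,0,0],"grip": 1},{"dp": [0,0,0],"twist": [0,0,0],"grip": 1},{"dp": [0,0,0],"twist": [0,0,0],"grip": 1}])

```text
clock: 3.55
eef_pos: [0.5128, 0.3603, 0.253]
tcp_rot: [0.45, 3.107, 0.003]
contact_force: [-1.0, 1.7, 7.7]
gripper_width: 0.134
grasp_force: 59.3
```

Emit:
send_rows(motion=[{"dp": [0,0,-0.05],"twist": [0,0,0],"grip": 1},{"dp": [0,0,-0.1],"twist": [0,0,0],"grip": 1},{"dp": [0,0,-0.12],"twist": [0,0,0],"grip": 1},{"dp": [0,0,-0.12],"twist": [0,0,0],"grip": 1},{"dp": [0,0,-0.12],"twist": [0,0,0],"grip": 1},{"dp": [0,0,-0.05],"twist": [0,0,0],"grip": 1},{"dp": [0,0,0],"twist": [0,0,0],"grip": 1},{"dp": [0,0,0],"twist": [0,0,0],"grip": 1}])

```text
clock: 4.35
eef_pos: [0.5124, 0.3598, 0.4189]
tcp_rot: [-0.451, -3.109, 0.001]
contact_force: [0.6, -0.0, -1.9]
gripper_width: 0.131
grasp_force: 59.1
```

```bash
python3 -c "
from plan import *
f,o=grab('wrist','w2.png'); print(o['eef_pos'],yawof(o),o['contact_force'],o['qpos'])
plan([(.53,.08,.40,180),(.54,-.207,.37,195.3)],1,vmax=.04)"
```

```text
[0.5124013  0.35983036 0.41894195] 163.49234421922654 [ 0.58222547 -0.01292471 -1.88493034] [ 4.82187947e-01  4.40876100e-01  2.63966964e-01  1.39451806e+00
 -5.98854062e-05  7.70300812e-01]
{"dp":[-0.0402, -0.1097, 0.0077],"twist":[0,0,-0.0115],"grip":1},
{"dp":[-0.0362, -0.1111, 0.0077],"twist":[0,0,-0.0115],"grip":1},
{"dp":[-0.0322, -0.1123, 0.0077],"twist":[0,0,-0.0114],"grip":1},
{"dp":[-0.0281, -0.1134, 0.0077],"twist":[0,0,-0.0115],"grip":1},
{"dp":[-0.024, -0.1143, 0.0076],"twist":[0,0,-0.0114],"grip":1},
{"dp":[-0.0199, -0.1151, 0.0077],"twist":[0,0,-0.0115],"grip":1},
{"dp":[-0.0157, -0.1158, 0.0076],"twist":[0,0,-0.0114],"grip":1},
{"dp":[-0.0116, -0.1162, 0.0077],"twist":[0,0,-0.0115],"grip":1},
-- [0.53 0.08 0.4 ] 180.0
{"dp":[-0.0042, -0.1196, 0.0125],"twist":[0,0,-0.0106],"grip":1},
{"dp":[-0.0002, -0.1197, 0.0125],"twist":[0,0,-0.0106],"grip":1},
{"dp":[0.0038, -0.1196, 0.0125],"twist":[0,0,-0.0106],"grip":1},
{"dp":[0.0078, -0.1194, 0.0125],"twist":[0,0,-0.0106],"grip":1},
{"dp":[0.0118, -0.1191, 0.0125],"twist":[0,0,-0.0106],"grip":1},
{"dp":[0.0157, -0.1186, 0.0125],"twist":[0,0,-0.0107],"grip":1},
{"dp":[0.0197, -0.118, 0.0125],"twist":[0,0,-0.0106],"grip":1},
{"dp":[0.0236, -0.1173, 0.0125],"twist":[0,0,-0.0107],"grip":1},
-- [ 0.54  -0.207  0.37 ] 195.3
```

View pics/w2.png

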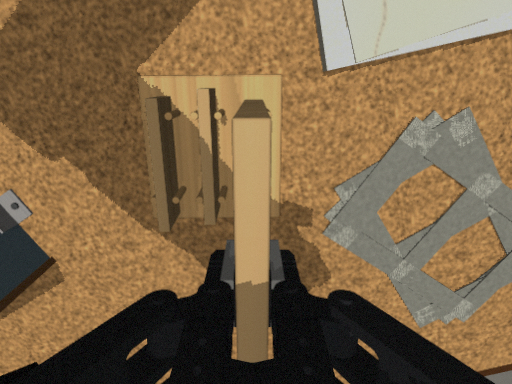

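The board is held straight, with its top face running from (252,118) to (252,361). Next I measure its offset in the tool frame and move on.

Emit:
send_rows(motion=[{"dp": [-0.04,-0.11,0.008],"twist": [0,0,-0.0115],"grip": 1},{"dp": [-0.036,-0.111,0.008],"twist": [0,0,-0.0115],"grip": 1},{"dp": [-0.032,-0.112,0.008],"twist": [0,0,-0.0115],"grip": 1},{"dp": [-0.028,-0.113,0.008],"twist": [0,0,-0.0115],"grip": 1},{"dp": [-0.024,-0.114,0.008],"twist": [0,0,-0.0115],"grip": 1},{"dp": [-0.02,-0.115,0.008],"twist": [0,0,-0.0115],"grip": 1},{"dp": [-0.016,-0.116,0.008],"twist": [0,0,-0.0115],"grip": 1},{"dp": [-0.012,-0.116,0.008],"twist": [0,0,-0.0115],"grip": 1}])

```text
clock: 5.2
eef_pos: [0.5298, 0.079, 0.3991]
tcp_rot: [0.004, -3.139, 0.0]
contact_force: [0.8, 0.1, -1.5]
gripper_width: 0.13
grasp_force: 58.9
```

Emit:
send_rows(motion=[{"dp": [-0.004,-0.12,0.0125],"twist": [0,0,-0.0106],"grip": 1},{"dp": [0,-0.12,0.0125],"twist": [0,0,-0.0106],"grip": 1},{"dp": [0.004,-0.12,0.0125],"twist": [0,0,-0.0106],"grip": 1},{"dp": [0.008,-0.119,0.0125],"twist": [0,0,-0.0106],"grip": 1},{"dp": [0.012,-0.119,0.0125],"twist": [0,0,-0.0106],"grip": 1},{"dp": [0.016,-0.119,0.0125],"twist": [0,0,-0.0106],"grip": 1},{"dp": [0.02,-0.118,0.0125],"twist": [0,0,-0.0106],"grip": 1},{"dp": [0.024,-0.117,0.0125],"twist": [0,0,-0.0106],"grip": 1}])

```text
clock: 6.0
eef_pos: [0.5394, -0.2083, 0.3689]
tcp_rot: [0.42, -3.112, -0.002]
contact_force: [1.0, -0.1, -0.7]
gripper_width: 0.129
grasp_force: 58.9
```

```bash
python3 -c "
from plan import *
f,o=load('w2.png')
P=plane([[252,118],[252,361]],f,o['eef_pos'][2]-.128,o)
M=R.from_rotvec(o['tcp_rot']).as_matrix()
print('board ends in tool',((P-o['eef_pos'])@M).round(4))
f,o=grab('wrist','w3.png'); print(o['eef_pos'],yawof(o),o['contact_force'],o['qpos'])
"
```

```text
board ends in tool [[ 7.26e-02 -0.00e+00  1.28e-01]
 [-1.99e-02 -1.00e-04  1.28e-01]]
[ 0.53943382 -0.2082653   0.36892778] -164.60767613340727 [ 1.02435385 -0.13851895 -0.70667683] [-5.09344601e-01  3.67645698e-01  1.00390624e-02  1.21537702e+00
  1.52860916e-05 -7.77990153e-01]
```

View pics/w3.png

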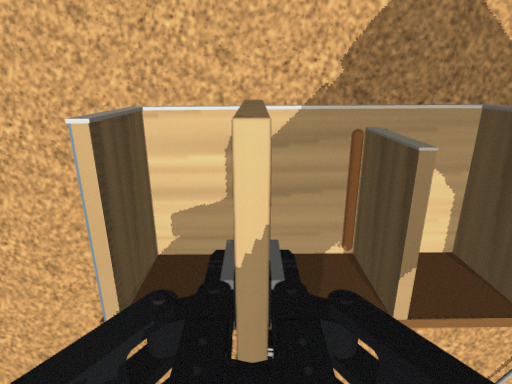

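The shelf front edge is level at row 107, so the yaw is aligned. The fitted divider's top runs about (424,150)–(402,318), and its visible bead about (357,132)–(349,250). I'll use these for lateral alignment.

```bash
python3 -c "
from plan import *
f,o=load('w3.png'); M=R.from_rotvec(o['tcp_rot']).as_matrix()
def q(n,uv,z): print(n,((plane(uv,f,z,o)-o['eef_pos'])@M).round(4)[:,:2].tolist())
q('fit top (y should be .120)',[[424.5,150],[403,318]],.122)
q('bead (y .1065)',[[357,132],[349,250]],.017)
q('end top mid (y -.126 inner -.120)',[[79,122],[112,316]],.122)
q('end inner base(-.120)',[[145,108],[157,254]],.012)
q('shelf front (x, channel origin x+.160)',[[200,107],[440,107]],.012)
q('panel base',[[200,254],[330,254],[430,254]],.012)
q('panel top inner',[[430,318]],.122)
c,s=np.cos(np.radians(15.3)),np.sin(np.radians(15.3))
T=np.r_[.6341,-.1813,0]; print('channel in tool', ((T-o['eef_pos'])@M).round(4))
a=f['pixels']; cv2.imwrite('pics/w3c.png',cv2.resize(a[95:335,50:512,::-1],(800,416),interpolation=cv2.INTER_CUBIC))
"
```

```text
fit top (y should be .120) [[0.0392, 0.118], [-0.0999, 0.124]]
bead (y .1065) [[0.0364, 0.1045], [-0.095, 0.1089]]
end top mid (y -.126 inner -.120) [[0.0582, -0.1143], [-0.0974, -0.114]]
end inner base(-.120) [[0.0593, -0.1049], [-0.1026, -0.1082]]
shelf front (x, channel origin x+.160) [[0.0601, -0.0507], [0.0603, 0.186]]
panel base [[-0.1026, -0.0591], [-0.1028, 0.0893], [-0.1033, 0.2044]]
panel top inner [[-0.1001, 0.1464]]
channel in tool [-9.900e-02  3.000e-04  3.688e-01]
```

View pics/w3c.png

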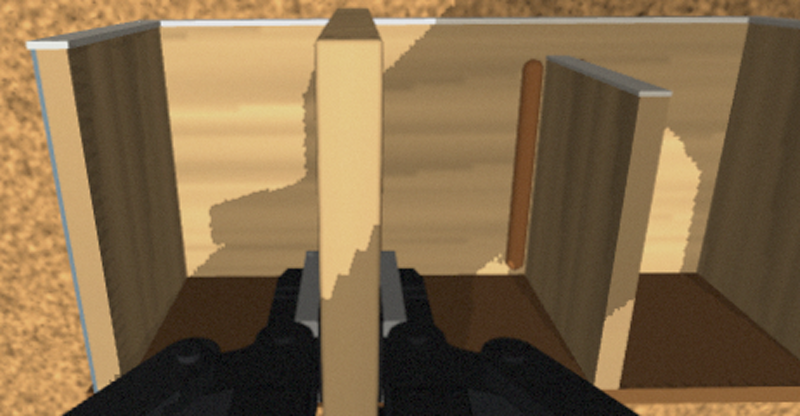

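Lateral and yaw are aligned to within about 1 mm and 0.5°, and the gap from the board to the panel is about 32 mm. I'll move 18 mm forward and lower to just above the shelf.

Emit:
send_rows(motion=[{"dp": [-0.06,0.002,0.04],"twist": [0,0,0],"grip": 1},{"dp": [0,0,0.1],"twist": [0,0,0],"grip": 1},{"dp": [0,0,0.1],"twist": [0,0,0],"grip": 1},{"dp": [0,0,0.08],"twist": [0,0,0],"grip": 1},{"dp": [0,0,0.035],"twist": [0,0,0],"grip": 1},{"dp": [0,0,0.01],"twist": [0,0,0],"grip": 1},{"dp": [0,0,0],"twist": [0,0,0],"grip": 1}])

```text
clock: 6.75
eef_pos: [0.5573, -0.2014, 0.2611]
tcp_rot: [0.419, -3.113, -0.0]
contact_force: [-0.1, 0.7, -0.7]
gripper_width: 0.132
grasp_force: 59.0
```

```bash
python3 -c "
from plan import *
f,o=grab('wrist','w4.png'); print(o['eef_pos'],yawof(o),o['contact_force'],o['torque'])
g,_=grab('side','s4.png')
a=cv2.resize(f['pixels'][60:360,100:440,::-1],(400,353),interpolation=cv2.INTER_CUBIC)
b=cv2.resize(g['pixels'][90:250,260:410,::-1],(330,353),interpolation=cv2.INTER_CUBIC)
cv2.imwrite('pics/c4.png',np.hstack([a,b]))"
```

```text
[ 0.55734575 -0.20135025  0.26106517] -164.6678034295115 [-0.05209717  0.70474494 -0.67658055] [ 0.00027844 -0.05103136  0.00210242]
```

View pics/c4.png

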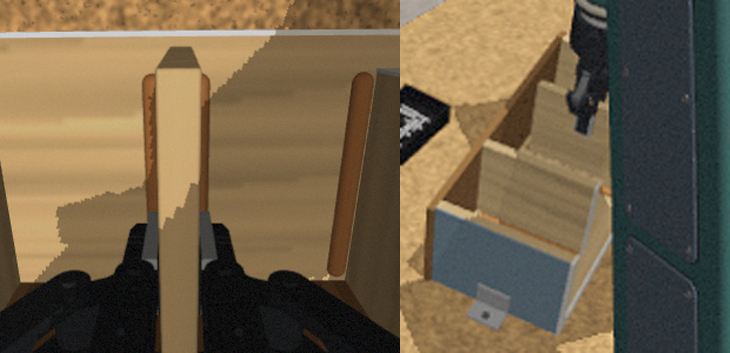

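The beads show either side of the board's front end, with the board about 2 mm to the right of their middle. I'll measure that properly with a colour mask.

```bash
python3 -c "
from plan import *
f,o=load('w4.png'); M=R.from_rotvec(o['tcp_rot']).as_matrix()
h=cv2.cvtColor(f['pixels'],cv2.COLOR_RGB2HSV); px=f['pixels'].astype(int)
print(px[140,224],px[140,276],px[140,250],px[140,215])
m=((px[:,:,0]-px[:,:,2])>1.0*px[:,:,0]*.62)
tl=lambda uv,z:((plane(uv,f,z,o)-o['eef_pos'])@M)
for r in range(132,232,12):
    l=np.where(m[r,205:240])[0]+205; q=np.where(m[r,268:295])[0]+268
    if len(l) and len(q):
        P=tl([[l[0]-.5,r],[q[-1]+.5,r]],.015); print(r,l[0],l[-1],q[0],q[-1],P[:,:2].round(4).tolist(),P[:,1].mean().round(4))
for r in (99,104,110,130,160):  print(r,px[r,225:285,0].tolist())
"
```

```text
[141  90  48] [124  81  42] [202 171 116] [177 142  95]
132 221 230 272 277 [[0.0515, -0.0206], [0.0515, 0.0173]] -0.0017
144 222 231 272 277 [[0.0435, -0.0202], [0.0435, 0.0175]] -0.0014
156 222 231 272 276 [[0.0353, -0.0204], [0.0353, 0.017]] -0.0017
168 223 231 272 276 [[0.0269, -0.02], [0.0269, 0.0172]] -0.0014
180 223 232 271 276 [[0.0183, -0.0202], [0.0183, 0.0174]] -0.0014
192 224 232 271 276 [[0.0095, -0.0198], [0.0094, 0.0176]] -0.0011
204 224 232 271 276 [[0.0004, -0.0201], [0.0004, 0.0178]] -0.0011
216 225 232 271 276 [[-0.0088, -0.0196], [-0.0089, 0.018]] -0.0008
228 225 232 270 275 [[-0.0184, -0.0199], [-0.0184, 0.0175]] -0.0012
99 [191, 195, 194, 192, 192, 191, 193, 191, 192, 190, 190, 192, 193, 194, 193, 191, 192, 191, 189, 177, 164, 156, 155, 155, 154, 156, 154, 155, 151, 153, 156, 157, 154, 155, 155, 154, 153, 166, 189, 191, 193, 190, 191, 193, 192, 190, 190, 193, 192, 190, 192, 193, 192, 192, 194, 193, 192, 191, 191, 191]
104 [200, 202, 198, 199, 200, 203, 201, 200, 201, 203, 199, 198, 199, 202, 200, 196, 157, 102, 95, 96, 97, 97, 92, 98, 96, 99, 97, 98, 96, 98, 94,
[... 323 characters left out ...]
2, 100, 147, 190, 198, 199, 198, 196, 196, 198, 197, 200, 200, 199, 200, 198, 197, 199, 195, 195]
130 [150, 151, 155, 161, 168, 165, 137, 138, 175, 195, 203, 205, 204, 203, 201, 204, 204, 203, 203, 202, 204, 204, 203, 204, 201, 205, 204, 202, 203, 204, 203, 204, 203, 203, 203, 202, 203, 203, 206, 204, 203, 203, 202, 202, 192, 165, 140, 140, 154, 144, 139, 129, 110, 143, 177, 182, 184, 183, 179, 183]
160 [144, 147, 128, 98, 106, 101, 100, 122, 155, 189, 201, 203, 203, 203, 206, 202, 201, 203, 202, 202, 203, 203, 204, 203, 203, 203, 204, 203, 204, 201, 203, 202, 201, 200, 205, 203, 204, 203, 204, 205, 201, 202, 203, 197, 181, 142, 99, 102, 97, 91, 92, 83, 79, 113, 141, 141, 142, 139, 138, 140]
```

Emit:
send_rows(motion=[{"dp": [0,-0.005,0],"twist": [0,0,0],"grip": 1},{"dp": [0,0,0.015],"twist": [0,0,0],"grip": 1},{"dp": [0,0,0.01],"twist": [0,0,0],"grip": 1},{"dp": [0,0,0.006],"twist": [0,0,0],"grip": 1},{"dp": [0,0,0],"twist": [0,0,0],"grip": 1},{"dp": [0,0,0],"twist": [0,0,0],"grip": 1}])

```text
clock: 7.45
eef_pos: [0.5575, -0.2031, 0.2517]
tcp_rot: [0.419, -3.113, -0.0]
contact_force: [0.1, -0.2, -1.5]
gripper_width: 0.133
grasp_force: 59.0
```

Emit:
send_rows(motion=[{"dp": [0,0,0.004],"twist": [0,0,0],"grip": 1},{"dp": [0,0,0.003],"twist": [0,0,0],"grip": 1},{"dp": [0,0,0],"twist": [0,0,0],"grip": 1},{"dp": [0,0,0],"twist": [0,0,0],"grip": 1}])

```text
clock: 7.85
eef_pos: [0.5575, -0.2031, 0.25]
tcp_rot: [-0.419, 3.113, -0.001]
contact_force: [-2.3, 0.6, 5.1]
gripper_width: 0.134
grasp_force: 60.0
```

The board is on the shelf with about 5 N of vertical contact. Now I slide it towards the panel in small steps.

Emit:
send_rows(motion=[{"dp": [-0.01,0,0],"twist": [0,0,0],"grip": 1},{"dp": [-0.01,0,0],"twist": [0,0,0],"grip": 1},{"dp": [-0.008,0,0],"twist": [0,0,0],"grip": 1},{"dp": [0,0,0],"twist": [0,0,0],"grip": 1},{"dp": [0,0,0],"twist": [0,0,0],"grip": 1}])

```text
clock: 8.35
eef_pos: [0.5659, -0.2009, 0.25]
tcp_rot: [-0.419, 3.113, -0.001]
contact_force: [-0.8, -0.3, 5.5]
gripper_width: 0.132
grasp_force: 60.0
```

Emit:
send_rows(motion=[{"dp": [-0.005,0,0],"twist": [0,0,0],"grip": 1},{"dp": [-0.005,0,0],"twist": [0,0,0],"grip": 1},{"dp": [0,0,0],"twist": [0,0,0],"grip": 1},{"dp": [0,0,0],"twist": [0,0,0],"grip": 1}])

```text
clock: 8.75
eef_pos: [0.5686, -0.2001, 0.25]
tcp_rot: [-0.418, 3.113, -0.001]
contact_force: [-2.8, -0.6, 5.8]
gripper_width: 0.131
grasp_force: 60.4
```

Emit:
send_rows(motion=[{"dp": [-0.003,0,0],"twist": [0,0,0],"grip": 1},{"dp": [0,0,0],"twist": [0,0,0],"grip": 1},{"dp": [0,0,0],"twist": [0,0,0],"grip": 1}])

```text
clock: 9.05
eef_pos: [0.5694, -0.1999, 0.25]
tcp_rot: [-0.418, 3.113, -0.001]
contact_force: [-2.6, -0.8, 7.5]
gripper_width: 0.132
grasp_force: 60.4
```

Emit:
send_rows(motion=[{"dp": [-0.003,0,0],"twist": [0,0,0],"grip": 1},{"dp": [0,0,0],"twist": [0,0,0],"grip": 1},{"dp": [0,0,0],"twist": [0,0,0],"grip": 1}])

```text
clock: 9.35
eef_pos: [0.5703, -0.1997, 0.25]
tcp_rot: [-0.418, 3.113, -0.001]
contact_force: [-3.0, -1.0, 7.1]
gripper_width: 0.135
grasp_force: 60.4
```

Emit:
send_rows(motion=[{"dp": [-0.003,0,0],"twist": [0,0,0],"grip": 1},{"dp": [0,0,0],"twist": [0,0,0],"grip": 1},{"dp": [0,0,0],"twist": [0,0,0],"grip": 1}])

```text
clock: 9.65
eef_pos: [0.5712, -0.1994, 0.25]
tcp_rot: [-0.418, 3.113, -0.001]
contact_force: [-3.5, -0.6, 6.6]
gripper_width: 0.13
grasp_force: 60.4
```

Emit:
send_rows(motion=[{"dp": [-0.003,0,0],"twist": [0,0,0],"grip": 1},{"dp": [0,0,0],"twist": [0,0,0],"grip": 1},{"dp": [0,0,0],"twist": [0,0,0],"grip": 1}])

```text
clock: 9.95
eef_pos: [0.572, -0.1992, 0.25]
tcp_rot: [-0.418, 3.113, -0.001]
contact_force: [-2.9, -1.0, 6.6]
gripper_width: 0.133
grasp_force: 60.4
```

Emit:
send_rows(motion=[{"dp": [-0.003,0,0],"twist": [0,0,0],"grip": 1},{"dp": [0,0,0],"twist": [0,0,0],"grip": 1},{"dp": [0,0,0],"twist": [0,0,0],"grip": 1}])

```text
clock: 10.25
eef_pos: [0.5724, -0.1991, 0.25]
tcp_rot: [0.418, -3.112, 0.001]
contact_force: [-8.1, -2.3, 10.2]
gripper_width: 0.13
grasp_force: 60.7
```

Emit:
send_rows(motion=[{"dp": [-0.003,0,0],"twist": [0,0,0],"grip": 1},{"dp": [0,0,0],"twist": [0,0,0],"grip": 1},{"dp": [0,0,0],"twist": [0,0,0],"grip": 1}])

```text
clock: 10.55
eef_pos: [0.5727, -0.1989, 0.25]
tcp_rot: [0.417, -3.111, 0.002]
contact_force: [-14.5, -5.1, 13.8]
gripper_width: 0.132
grasp_force: 61.2
```

Emit:
send_rows(motion=[{"dp": [0,0,-0.003],"twist": [0,0,0],"grip": 1},{"dp": [0,0,0],"twist": [0,0,0],"grip": 1},{"dp": [0,0,0],"twist": [0,0,0],"grip": 1},{"dp": [0,0,0],"twist": [0,0,0],"grip": 1}])

```text
clock: 10.95
eef_pos: [0.5727, -0.1989, 0.2501]
tcp_rot: [0.417, -3.11, 0.001]
contact_force: [-11.3, -5.6, 3.8]
gripper_width: 0.137
grasp_force: 59.7
```

```bash
python3 -c "
from plan import *
f,o=grab('wrist','w5.png'); M=R.from_rotvec(o['tcp_rot']).as_matrix()
u=np.array([.9646,.2639,0]); print(o['eef_pos'],yawof(o),o['contact_force'],'push',-o['contact_force']@u,o['torque'],o['clock'],'tool z',M[:,2])
g,_=grab('top','t5.png')
a=cv2.resize(f['pixels'][60:360,100:440,::-1],(400,353),interpolation=cv2.INTER_CUBIC)
b=cv2.resize(g['pixels'][140:290,250:460,::-1],(400,353),interpolation=cv2.INTER_CUBIC)
cv2.imwrite('pics/c5.png',np.hstack([a,b]))"
```

```text
[ 0.5726767  -0.19886592  0.25011109] -164.73477645529326 [-11.29507754  -5.55981834   3.82272727] push 12.36246785042518 [-0.82530127  1.84581086 -0.15110688] 10.95 tool z [-3.35300156e-03 -9.64447345e-04 -9.99993914e-01]
```

View pics/c5.png

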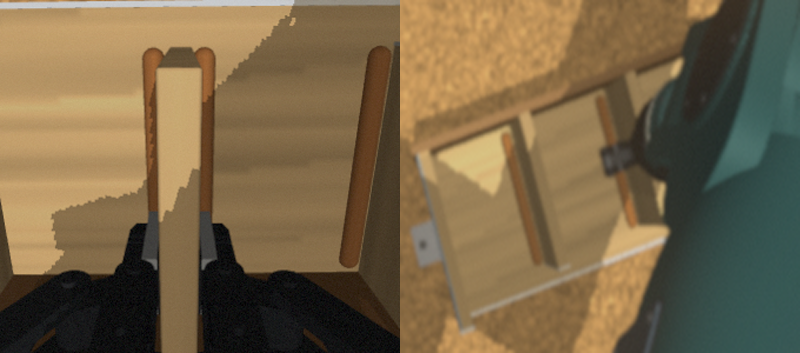

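The board sits centred between the beads, and its front end is level with the bead ends. The push is about 12.4 N, so I'll check that it stays steady.

Emit:
send_rows(motion=[{"dp": [0,0,0],"twist": [0,0,0],"grip": 1},{"dp": [0,0,0],"twist": [0,0,0],"grip": 1},{"dp": [0,0,0],"twist": [0,0,0],"grip": 1},{"dp": [0,0,0],"twist": [0,0,0],"grip": 1},{"dp": [0,0,0],"twist": [0,0,0],"grip": 1},{"dp": [0,0,0],"twist": [0,0,0],"grip": 1},{"dp": [0,0,0],"twist": [0,0,0],"grip": 1},{"dp": [0,0,0],"twist": [0,0,0],"grip": 1}])

```text
clock: 11.85
eef_pos: [0.5727, -0.1989, 0.2501]
tcp_rot: [0.417, -3.11, 0.001]
contact_force: [-11.1, -4.5, 3.8]
gripper_width: 0.135
grasp_force: 59.7
```

```bash
python3 -c "
from station import hand_in
print(hand_in())"
```

```text
the job is handed in; nothing more can be done
None
```

The divider stands upright in the empty beaded channel, down on the shelf and against the back panel; I handed in with the gripper still pressing it there with a steady push of about 12 N (wrist reading), and the hand-in returned no verdict.

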